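# Seat a line spool with a cam-stopped slide

### The arm

A 6-joint arm with a two-finger parallel gripper is mounted at the origin on a cart in front of the work surface, level with it; the furniture and walls round the work are solid. World frame = base frame: x ahead of the robot, y to its left, z up, the work surface at z = 0. Lengths are in mm, angles in rad, forces in N, time in s.
With the tool pointing down it reaches from about 350 to 875 mm from the base axis. Payload 4.2 kg.
Tool frame: the origin (TCP) lies at the very end of the fingers, on their centre line; the grasp point (between the pads) lies 19 mm behind it (arm.tcp_to_grasp is the x of the grasp point in the tool frame, in mm); x points along the fingers, z is the direction in which the jaws open and shut, and the axes are right-handed (so a half turn about x gives the same grasp; the last joint's range is limited). The gripper opens to 85 mm and grips with 20 to 120 N. Pads are 22 mm wide; open, the fingers measure 114 mm over their backs; the gripper's body (76 mm by 85 mm) begins 54 mm behind the grasp point. The pads swing forward as they close: fully open they stand 13 mm farther back than shut.
Start: joints at [-0.879, 0.385, 0.008, 0, -1.194, -0.259], TCP at [262.146, -567.344, 231.312] pointing down, gripper open.
Joint ranges: [-3.14, 3.14], [-1.21, 2.06], [-1.07, 1.41], [-3.16, 2.05], [-2.99, -0.16], [-3.1, 3.1]. Speed limits (rad/s): [2.79, 2.79, 3.14, 3.14, 3.14, 3.14].

### API

Orientations are given as a unit quaternion [x, y, z, w].
In Python, from bench import status, get_image, job, arm gives the robot as it stands.
- The arm moves only by the tool apply_moves, never from a script. Its argument "targets" is text: rows parted by semicolons, each of 5 numbers parted by spaces: the shift along the tool's x, y, z in mm, then the turn about the tool's x in degrees, then the gripper's target within -1 to 1 (shut at 1, half-way at 0, fully open at -1). In form: dx dy dz spin hand; .... A call has 1 to 10 rows; each row is the pose to reach, as a shift and turn from the pose commanded when the call began, along the tool's axes at that moment; what a row does not reach only later rows make up. A row lasts 1/12 s, in which the tool goes at most 41.7 mm and 7.16 degrees, less where a joint would pass 70% of its speed; a pose out of reach is approached as far as the arm can. A call with a gripper value outside its range is refused whole. The fingers move at their own pace and stop on an object; the grip force is fixed at half the most. Time passes only in rows, so rows that repeat a pose let the fingers close. It gives the time, the measured TCP pose, the force and the opening at its end, in the units of the state.
- status.read_state(): the state, without advancing time (a new reading comes with each control period).
- get_image(name): name is "side" or "top"; returns a dict with "img" (400x640x3 uint8, red, green, blue), "mtx" (3x3 intrinsics, pixels), "world_from_camera" (4x4, takes a point from camera to world coordinates). Camera axes: x right, y down, z forward; pixel columns grow to the right and rows downward; lengths in mm; the calibration is good to about 2 mm. A picture is of the moment at which its call begins. There is no depth.
- job.job_done(): hands the job in, once; it reports no verdict.
The state is a dict: "clock": time; "joints": joint angles; "joint_vel": joint speeds; "joint_efforts": joint torques, N m; "position": TCP position; "ee_rot": TCP orientation; "contact_force": force on the tool from outside, world axes, zero at the start; "wrist_torque": the same for the moment, N m; "gripper_width": finger opening in mm.
Only numpy, scipy, OpenCV 4.12 (cv2) and the standard library are available. Lean on these libraries where they do the work, as an engineer would, in place of code of your own. Each camera call takes 0.05 s, during which the arm holds its last target.

### The job

Seat the line spool in the V block of the wooden spool fixture by pushing with the fingers, picking nothing up: first push the handle post of the round eccentric cam until the cam's low point faces the slide's roller (the handle then points straight away from the slide), and only then push the slide's upright plate forward until the slide is fully home and has pressed the spool into the V. Move the spool with the slide alone, never touching or lifting it with the robot, leave the other things on the desk where they are, and finish clear of everything.

Things in the scene. Friction and masses are not known exactly. Their poses are not given: they have to be found in the camera images.
- fixture: Plywood base plate 232 x 216 x 10 mm, fixed to the desk; origin: centre of its underside. Its +x is forward (the way the slide is pushed, roughly away from the robot), +y left, z up. Slide at its rear, V block forward right (open to the slide), cam forward left. All but the push plate and the cam's arm, bolt and post stays below 37 mm above the desk. The cam's high point stops the slide 29 mm short of home.
- slide_part (a joint): Travel of the steel follower slide along the fixture's +x, in m: 0 = fully back, 0.050 = home (end stop). Starts at 0 to 0.010. Friction about 3 N, no spring. Its cross bar (140 mm wide, top 33 mm above the desk) pushes the spool on the right and carries a 16 mm roller on the left that meets the cam.
- push_plate (a point): Centre of the rear (-x) face of the slide's upright aluminium plate, 60 mm above the desk; moves with the slide. The plate is 64 mm wide along the fixture's y, 10 mm thick and stands from 25 to 77 mm above the desk. Behind it is only the flat base plate and the open desk, and low guide strips (top 24 mm).
- cam_part (a joint): Angle of the cam about its upright pivot, rad, positive counter-clockwise from above. 0 = high point at the slide's roller (handle along the fixture's -x); +3.14 or -3.14 = low point at the roller (handle along +x). Either way round will do; stops at +3.9 and -3.9. Starts from -1.8 to 1.8. Friction 0.2 N m (4 N at the post), no spring: it stays where it is left.
- cam_pivot (a point): Pivot axis of the cam, at the top of its bolt 45 mm above the desk; fixed in the fixture 46 mm forward and 50 mm left of the fixture's origin. The cam is a grey disc of 60 mm diameter, its centre 15 mm off the pivot; the handle arm runs over the high side.
- handle_post (a point): Upright black handle post of the cam, 14 mm diameter, from 40 to 86 mm above the desk; this point is on its axis at 70 mm. It circles 50 mm from the pivot.
- spool_mid (a point): Centre of the loose line spool (62 mm diameter, 24 mm high, lying flat on the base plate, axis upright, its top 34 mm above the desk), between the slide's cross bar and the V block.
- vee_seat (a point): Where the spool's centre lies when seated in the V block; fixed in the fixture 52 mm forward and 45 mm right of its origin. The V's cheeks and the slide's cross bar are polished, so the spool centres itself as the slide presses it in.
- spare_spool: Bystander: another 62 mm line spool, 24 mm high, on the desk left of the fixture.
- hook_box: Bystander: flat hook box 46 x 66 x 11 mm, lying on the base plate left of the slide.
- nippers: Bystander: pliers, 183 x 46 x 10 mm, on the desk right of the fixture.
- marker: Bystander: marker pen 135 mm long, on the desk left of the fixture.
- tape: Bystander: masking tape roll, 108 mm diameter, 20 mm high, on the desk right of the fixture.
- winder: Bystander: line winder 136 x 45 x 8 mm, on the desk right of the fixture.
- spool: The same loose line spool; origin at the centre of its underside, z along its axis.
Mind the look-alikes: they are no part of the job. Of the things like the spool, leave any that is purple; of the rest the larger one is meant.

How it is judged:
By the outcome, as a careful person would: the job done as asked, in the order asked, and still so for the second after the job is handed in, with the robot touching nothing.
It also fails if it takes over 58 s, if anything falls off the work surface, if the arm or the gripper's body presses on something with over 40 N, if the wrist force passes 120 N, or if a joint passes its speed limit or range.

## Working session

There is one attempt and no reset: what is moved stays moved. The work goes in short steps, Python scripts to look and compute and a tool call to move; the robot and the scene stay as the last step left them, time stands still between calls to the robot, and variables do not carry over. Pictures are saved under pics/ and viewed, and the job is handed in when it is done.

Besides the shell and the picture viewer there is one more tool, called after "Call:" by a JSON object that holds its "method" and its "body", one argument or row to a line. apply_moves: Moves the arm, as the interface text tells. Its arguments: {"type":"object","properties":{"targets":{"type":"string"}},"required":["targets"]}

```bash
ls; mkdir -p pics; python3 - <<'E'
from bench import status,get_image,arm
import cv2
print(status.read_state())
for n in("top","side"):
    d=get_image(n); cv2.imwrite(f"pics/{n}0.png",d["img"][:,:,::-1]); print(n,d["mtx"],d["world_from_camera"])
E
```

```text
pics
{'clock': 0.0, 'joints': array([-8.79402841e-01,  3.85583361e-01,  6.67019007e-03, -4.97318809e-04,
       -1.19396450e+00, -2.58576855e-01]), 'joint_vel': array([ 1.46428127e-03, -7.50813792e-04,  1.79831442e-04,  1.76060313e-03,
       -4.82372449e-04,  6.22766624e-06]), 'joint_efforts': array([ 3.12375550e-04, -3.92282546e+01,  1.88400739e+01,  4.18632388e+00,
       -4.65679768e-03, -2.62587281e-05]), 'position': array([ 261.9225568 , -566.86029649,  230.22298643]), 'ee_rot': array([-0.59501297,  0.38064998,  0.59631452,  0.38141075]), 'contact_force': array([-0.20993568,  0.12563151,  0.17121162]), 'wrist_torque': array([-0.01938237, -0.01911624, -0.01194021]), 'gripper_width': 85.29570592392378}
top [[367.18949343   0.         323.67902226]
 [  0.         367.18949343 203.15748683]
 [  0.           0.           1.        ]] [[ 9.20187120e-03 -9.97166590e-01  7.46600113e-02  5.28020288e+02]
 [-9.99772133e-01 -7.73629317e-03  1.98955410e-02 -1.01737645e+02]
 [-1.92615770e-02 -7.48260749e-02 -9.97010557e-01  9.17100759e+02]
 [ 0.00000000e+00  0.00000000e+00  0.00000000e+00  1.00000000e+00]]
side [[459.68678051   0.         322.14245326]
 [  0.         459.68678051 206.48419404]
 [  0.           0.           1.        ]] [[-9.12688810e-01 -2.55807336e-01  3.18687533e-01  1.59986058e+02]
 [-4.08315638e-01  5.39056047e-01 -7.36679657e-01  8.33231573e+02]
 [ 1.66576188e-02 -8.02484383e-01 -5.96440558e-01  8.32829566e+02]
 [ 0.00000000e+00  0.00000000e+00  0.00000000e+00  1.00000000e+00]]
```

View pics/top0.png

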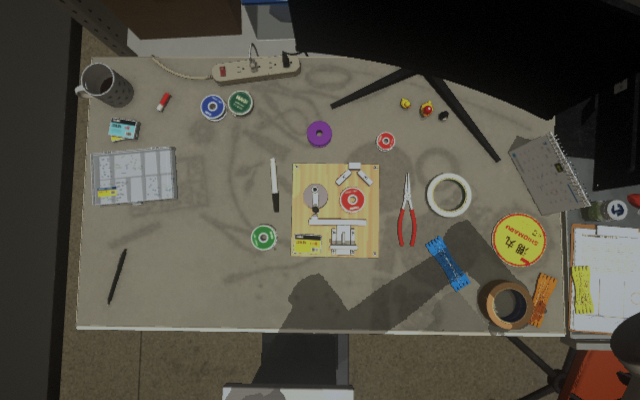

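View pics/side0.png

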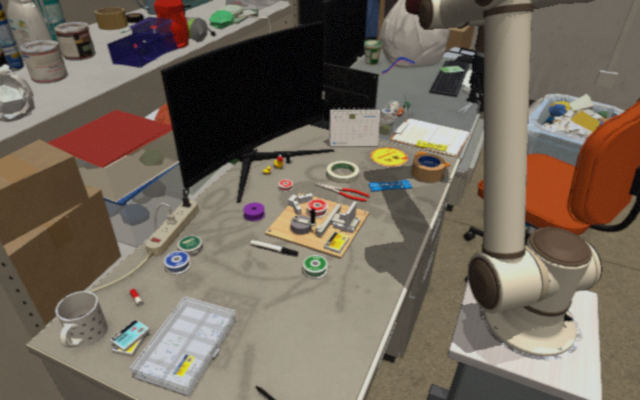

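The fixture is at about (335,210) in the top view. The spool candidates are:
- the purple one at (319,133), which is to be left alone
- a small red one at (386,141)
- the green spare at (264,237)
- green and blue ones at (240,103) and (213,107)
- the larger red one at (352,200), lying between the cross bar and the V, which is the one meant

I'll check that choice in a close crop.

```bash
python3 - <<'E'
import cv2
a=cv2.imread("pics/top0.png")[150:270,250:410]; cv2.imwrite("pics/topc.png",cv2.resize(a,None,fx=5,fy=5,interpolation=cv2.INTER_CUBIC))
a=cv2.imread("pics/side0.png")[180:280,240:390]; cv2.imwrite("pics/sidec.png",cv2.resize(a,None,fx=5,fy=5,interpolation=cv2.INTER_CUBIC))
E
```

```text
(no output)
```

View pics/topc.png

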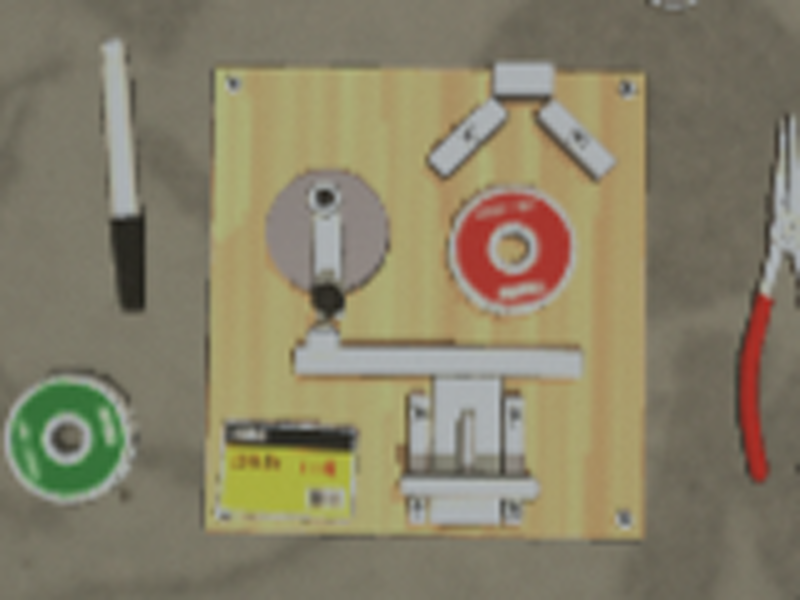

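View pics/sidec.png

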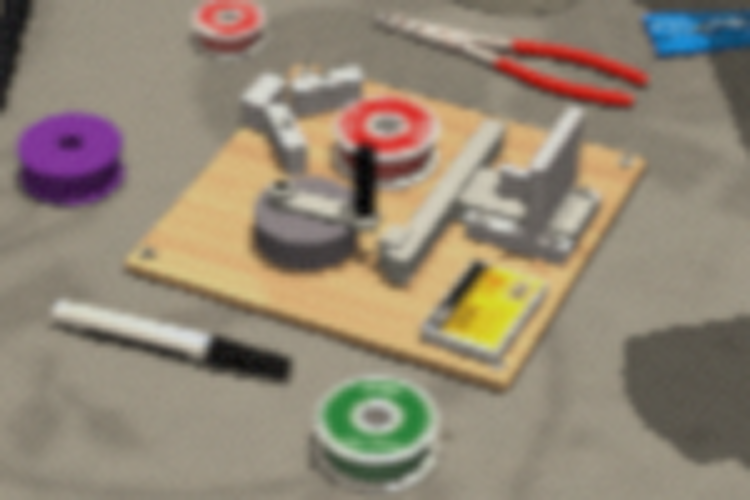

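```bash
cat > h.py <<'E'
import numpy as np
from bench import get_image
def unproj(d,uv,z):
    K=d["mtx"];T=d["world_from_camera"]
    r=T[:3,:3]@np.linalg.solve(K,[uv[0],uv[1],1]); o=T[:3,3]
    return o+r*(z-o[2])/r[2]
def crop(uv,off=(250,150),s=5): return ((uv[0]+.5)/s-.5+off[0],(uv[1]+.5)/s-.5+off[1])
E
python3 - <<'E'
from h import *
d=get_image("top")
P={}
for n,uv,z in [("TL",(217,68),10),("TR",(643,72),10),("BL",(207,532),10),("BR",(643,540),10),("pivot",(324,197),45),("post",(328,297),86),("spool",(513,250),34),("plL",(400,497),77),("plR",(538,497),77),("disc",(327,231),34)]:
    P[n]=unproj(d,crop(uv),z); print(n,P[n].round(1))
c=(P["TL"]+P["TR"]+P["BL"]+P["BR"])/4
fx=P["TL"]+P["TR"]-P["BL"]-P["BR"]; fy=P["TL"]+P["BL"]-P["TR"]-P["BR"]
print(c,np.linalg.norm(fx)/2,np.linalg.norm(fy)/2,np.arctan2(fx[1],fx[0]),np.arctan2(-fy[0],fy[1]))
a=(np.arctan2(fx[1],fx[0])+np.arctan2(-fy[0],fy[1]))/2
R=np.array([[np.cos(a),-np.sin(a)],[np.sin(a),np.cos(a)]])
for n in P: print(n,(R.T@(P[n]-c)[:2]).round(1))
E
```

```text
TL [695.6  -5.9  10. ]
TR [ 694.8 -218.5   10. ]
BL [465.2  -4.6  10. ]
BR [ 463.6 -218.1   10. ]
pivot [627.1 -61.8  45. ]
post [576.8 -66.   86. ]
spool [ 603.3 -152.8   34. ]
plL [486.6 -99.4  77. ]
plR [ 487.2 -162.    77. ]
disc [611.8 -63.   34. ]
[ 579.79943083 -111.79273822   10.        ] 230.81243480945926 213.07673359261514 -0.003878866766985456 -0.0057500256199877345
TL [115.3 106.4]
TR [ 115.5 -106.2]
BL [-115.1  106.7]
BR [-115.7 -106.9]
pivot [47.  50.2]
post [-3.2 45.7]
spool [ 23.7 -40.9]
plL [-93.3  11.9]
plR [-92.4 -50.7]
disc [31.8 49. ]
```

```bash
cat >> h.py <<'E'
from bench import status,arm
from scipy.spatial.transform import Rotation as Ro
def Rt(): 
    s=status.read_state(); return Ro.from_quat(s["ee_rot"]),s["position"],s
E
python3 - <<'E'
from h import *
R,p,s=Rt(); M=R.as_matrix(); print(M.round(3)); print(dir(arm))
z=M[:,2]; print("jaw yaw deg",np.degrees(np.arctan2(z[1],z[0])))
print("to (577,-100,150):",(M.T@(np.array([577,-100,150])-p)).round(1))
E
```

```text
[[-0.001 -0.908 -0.419]
 [ 0.001 -0.419  0.908]
 [-1.     0.     0.002]]
['IKError', '__class__', '__delattr__', '__dict__', '__dir__', '__doc__', '__eq__', '__format__', '__ge__', '__getattribute__', '__getstate__', '__gt__', '__hash__', '__init__', '__init_subclass__', '__le__', '__lt__', '__module__', '__ne__', '__new__', '__reduce__', '__reduce_ex__', '__repr__', '__setattr__', '__sizeof__', '__str__', '__subclasshook__', '__weakref__', 'tcp_to_grasp']
jaw yaw deg 114.78742165125449
to (577,-100,150): [  80.9 -481.8  291.7]
```

Call:
{"method": "apply_moves", "body": {
  "targets": "80 -482 292 24.8 1; 80 -482 292 24.8 1; 80 -482 292 24.8 1; 80 -482 292 24.8 1; 80 -482 292 24.8 1; 80 -482 292 24.8 1; 80 -482 292 24.8 1; 80 -482 292 24.8 1; 80 -482 292 24.8 1; 80 -482 292 24.8 1"
}}

```text
clock: 0.98
position: [489.2, -229.7, 173.6]
ee_rot: [-0.5, 0.5, 0.5, 0.5]
contact_force: [0.4, -1.3, -0.0]
gripper_width: 0.1
```

Call:
{"method": "apply_moves", "body": {
  "targets": "22 -84 125 0 1; 22 -84 125 0 1; 22 -84 125 0 1; 22 -84 125 0 1; 22 -84 125 0 1; 22 -84 125 0 1"
}}

```text
clock: 1.48
position: [572.9, -105.2, 150.9]
ee_rot: [-0.5, 0.5, 0.501, 0.499]
contact_force: [0.5, -0.2, -0.5]
gripper_width: -0.2
```

```bash
python3 - <<'E'
from h import *
import cv2
R,p,s=Rt(); print(R.as_matrix().round(4),p.round(2),s["joints"].round(2),s["contact_force"].round(1))
d=get_image("side"); cv2.imwrite("pics/sc2.png",cv2.resize(d["img"][100:300,200:440,::-1],None,fx=3,fy=3))
E
```

```text
[[-0.0018 -1.     -0.0026]
 [-0.     -0.0026  1.    ]
 [-1.      0.0018  0.    ]] [ 572.89 -105.19  150.88] [ 0.1   0.38 -0.21 -0.   -0.98 -1.66] [ 0.5 -0.2 -0.5]
```

View pics/sc2.png

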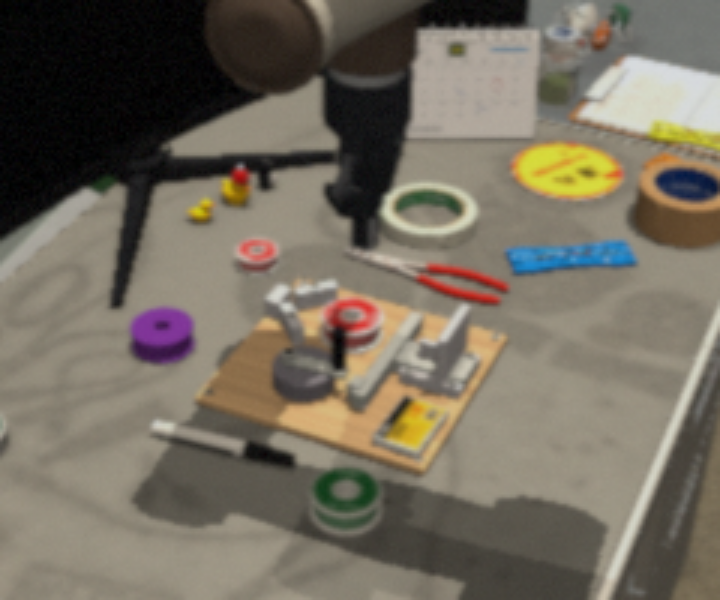

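Call:
{"method": "apply_moves", "body": {
  "targets": "40 -4 0 0 1; 75 -4 0 0 1; 98 -4 0 0 1; 98 -4 0 0 1; 98 -4 0 0 1"
}}

```text
clock: 1.95
position: [575.7, -107.9, 53.4]
ee_rot: [-0.499, 0.501, 0.5, 0.5]
contact_force: [0.4, 0.8, -0.3]
gripper_width: 0.1
```

```bash
python3 - <<'E'
from h import *
import cv2
R,p,s=Rt(); print(p.round(2),s["contact_force"].round(1))
d=get_image("side"); cv2.imwrite("pics/sc3.png",cv2.resize(d["img"][150:270,230:400,::-1],None,fx=4,fy=4))
# pusher path
piv=np.array([627,-61.8])
for a in np.radians(range(0,190,10)):
    post=piv+50*np.array([-np.cos(a),np.sin(a)]); t=np.array([np.sin(a),np.cos(a)])
    print(round(np.degrees(a)),(post-21.5*t).round(0))
E
```

```text
[ 575.68 -107.93   53.44] [ 0.4  0.8 -0.3]
0 [577. -83.]
10 [574. -74.]
20 [573. -65.]
30 [573. -55.]
40 [575. -46.]
50 [578. -37.]
60 [583. -29.]
70 [590. -22.]
80 [597. -16.]
90 [606. -12.]
100 [615.  -9.]
110 [624.  -7.]
120 [633.  -8.]
130 [643. -10.]
140 [651. -13.]
150 [660. -18.]
160 [667. -24.]
170 [673. -32.]
180 [677. -40.]
```

View pics/sc3.png

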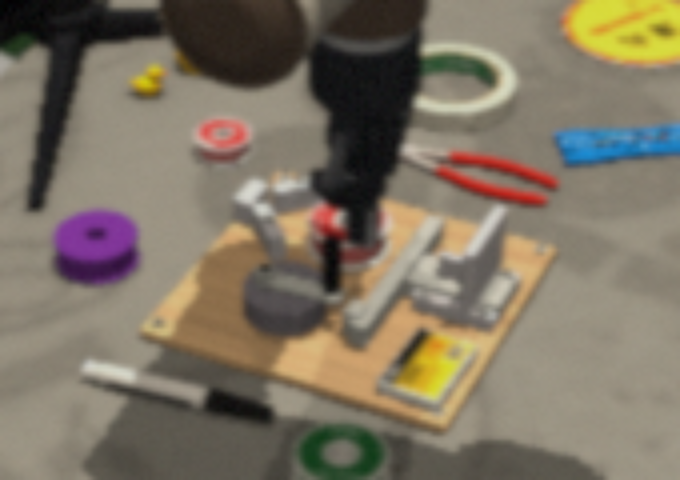

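Call:
{"method": "apply_moves", "body": {
  "targets": "0 0 9 0 1; 0 0 18 0 1; 0 -1 25 0 1; 0 2 34 0 1; 0 3 43 0 1; 0 3 53 0 1; 0 1 62 0 1; 0 -2 71 0 1; 0 -7 79 0 1; 0 -7 79 0 1"
}}

```text
clock: 2.83
position: [583.2, -26.0, 53.9]
ee_rot: [-0.5, 0.5, 0.501, 0.499]
contact_force: [-2.7, 1.5, 0.4]
gripper_width: -0.2
```

```bash
python3 - <<'E'
from h import *
import cv2
R,p,s=Rt(); print(p.round(2),s["contact_force"].round(1))
d=get_image("side"); cv2.imwrite("pics/sc4.png",cv2.resize(d["img"][150:270,230:400,::-1],None,fx=4,fy=4))
d=get_image("top"); cv2.imwrite("pics/t4.png",cv2.resize(d["img"][150:270,250:410,::-1],None,fx=4,fy=4))
E
```

```text
[583.17 -26.    53.94] [-2.7  1.5  0.4]
```

View pics/sc4.png

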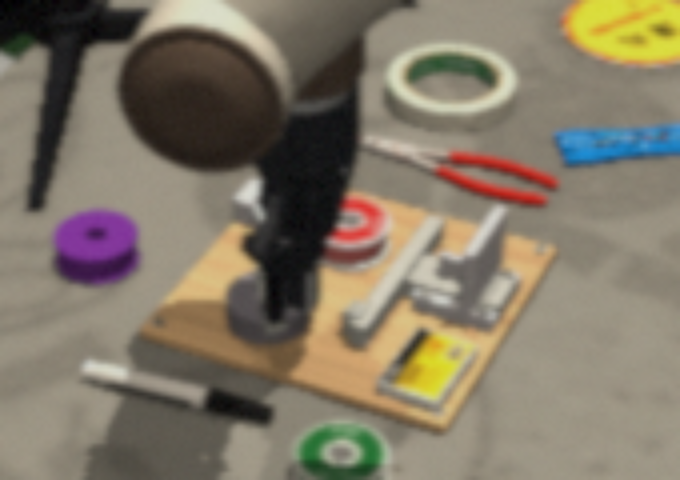

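View pics/t4.png

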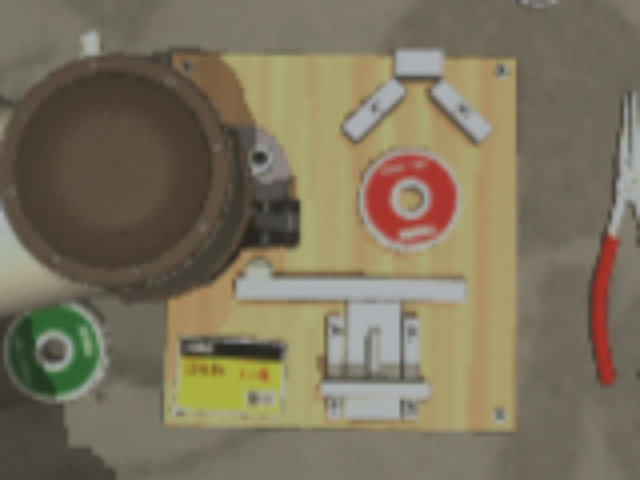

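Call:
{"method": "apply_moves", "body": {
  "targets": "0 -7 4 0 1; 0 -14 10 0 1; 0 -23 14 0 1; 0 -32 17 0 1; 0 -41 19 0 1; 0 -50 18 0 1; 0 -60 16 0 1; 0 -68 13 0 1; 0 -77 8 0 1; 0 -77 8 0 1"
}}

```text
clock: 3.77
position: [657.6, -21.9, 52.8]
ee_rot: [-0.497, 0.503, 0.501, 0.498]
contact_force: [-6.4, -5.2, 1.7]
gripper_width: -0.0
```

```bash
python3 - <<'E'
from h import *
import cv2
R,p,s=Rt(); print(p.round(2),s["contact_force"].round(1),s["joints"].round(2))
d=get_image("side"); cv2.imwrite("pics/sc5.png",cv2.resize(d["img"][150:270,230:400,::-1],None,fx=4,fy=4))
d=get_image("top"); cv2.imwrite("pics/t5.png",cv2.resize(d["img"][150:270,250:410,::-1],None,fx=4,fy=4))
E
```

```text
[657.55 -21.87  52.75] [-6.4 -5.2  1.7] [ 0.21  0.6  -0.11 -0.   -0.87 -1.79]
```

View pics/sc5.png

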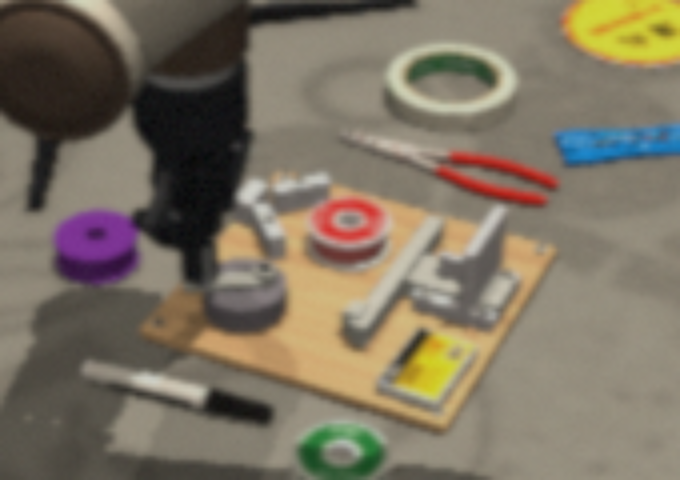

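View pics/t5.png

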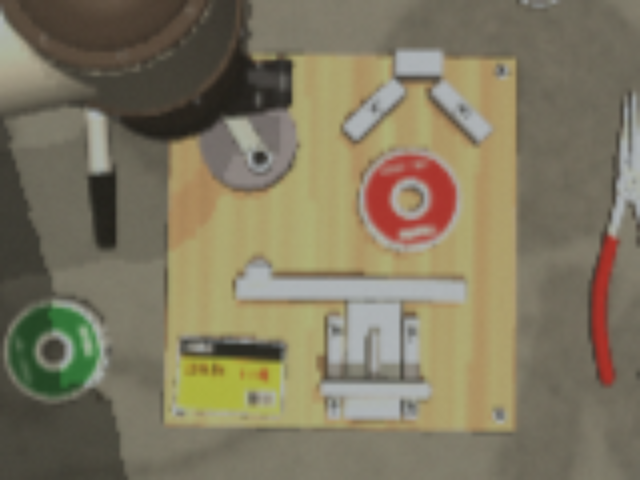

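Call:
{"method": "apply_moves", "body": {
  "targets": "0 -4 -3 0 1; 0 -7 -6 0 1; 0 -10 -9 0 1; 0 -13 -12 0 1; 0 -15 -15 0 1; 0 -15 -15 0 1; 0 -15 -15 0 1"
}}

```text
clock: 4.45
position: [665.4, -37.4, 52.5]
ee_rot: [-0.494, 0.508, 0.504, 0.494]
contact_force: [-20.5, -3.3, 10.0]
gripper_width: 0.2
```

```bash
cat > look.py <<'E'
import sys
from h import *
import cv2
R,p,s=Rt(); print(p.round(2),s["contact_force"].round(1),s["clock"])
for n,(r,c) in {"side":(150,230),"top":(150,250)}.items():
    d=get_image(n); cv2.imwrite(f"pics/{n}{sys.argv[1]}.png",cv2.resize(d["img"][r:r+120,c:c+160,::-1],None,fx=5,fy=5,interpolation=cv2.INTER_CUBIC))
E
python3 look.py 6
```

```text
[665.38 -37.39  52.46] [-20.5  -3.3  10. ] 4.45
```

View pics/top6.png

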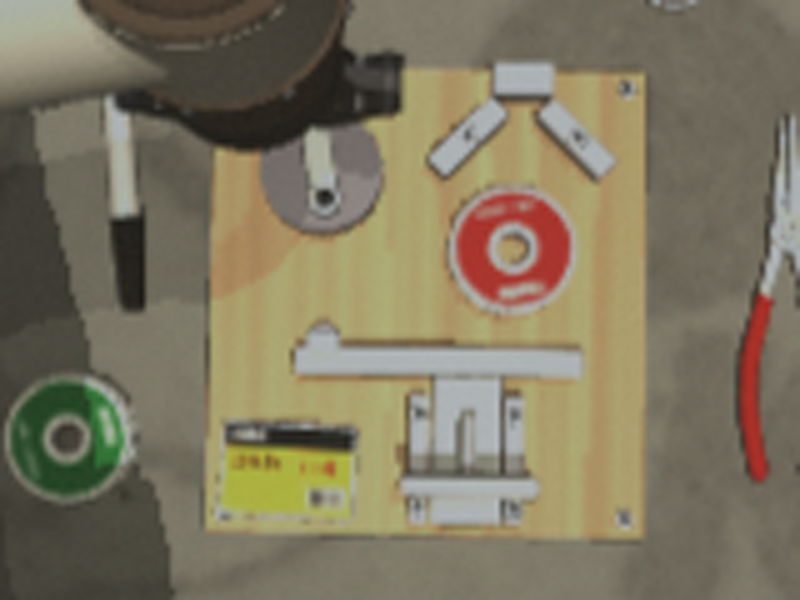

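Call:
{"method": "apply_moves", "body": {
  "targets": "0 10 4 0 1; 0 15 15 0 1; 0 10 25 0 1; 0 -3 25 0 1; 0 -3 25 0 1; 0 -3 25 0 1"
}}

```text
clock: 5.05
position: [680.2, -8.3, 53.9]
ee_rot: [0.501, -0.499, -0.5, -0.5]
contact_force: [-0.2, -0.0, 0.3]
gripper_width: 0.2
```

```bash
python3 look.py 7
```

```text
[680.23  -8.33  53.93] [-0.2 -0.   0.3] 5.05
```

View pics/side7.png

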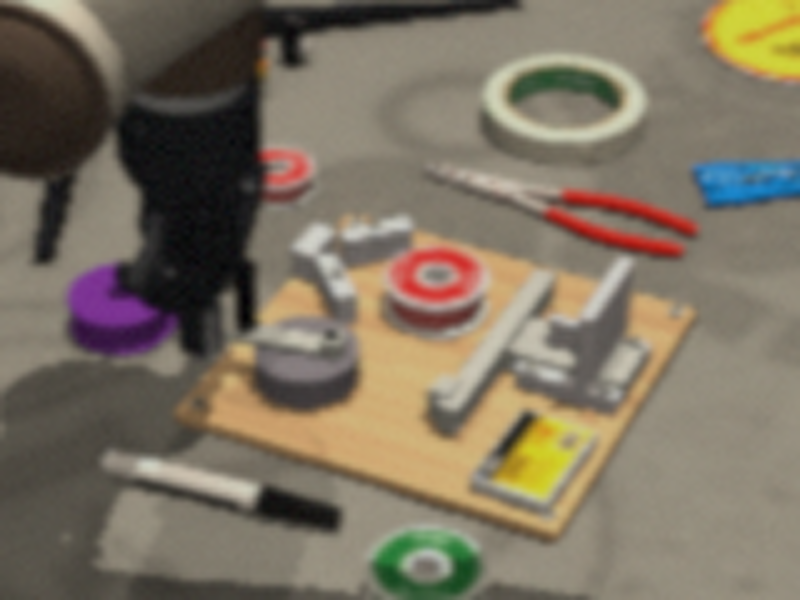

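View pics/top7.png

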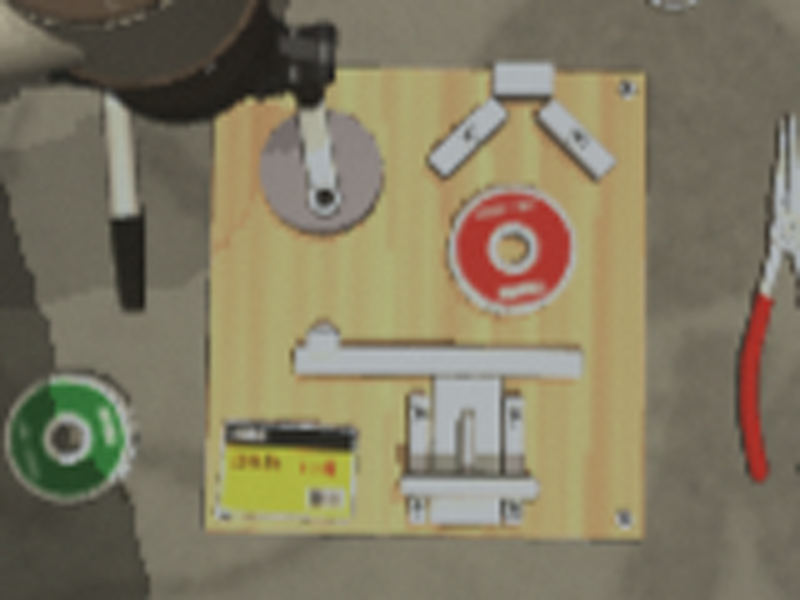

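Call:
{"method": "apply_moves", "body": {
  "targets": "0 1 -8 0 1; 0 1 -15 0 1; 0 2 -20 0 1; 0 2 -24 0 1; 0 2 -28 0 1; 0 2 -31 0 1; 0 2 -32 0 1; 0 2 -32 0 1; 0 2 -32 0 1"
}}

```text
clock: 5.9
position: [677.5, -41.4, 54.1]
ee_rot: [-0.5, 0.499, 0.5, 0.501]
contact_force: [2.9, 3.9, -0.3]
gripper_width: 0.1
```

```bash
python3 look.py 8
```

```text
[677.49 -41.35  54.08] [ 2.9  3.9 -0.3] 5.9
```

View pics/top8.png

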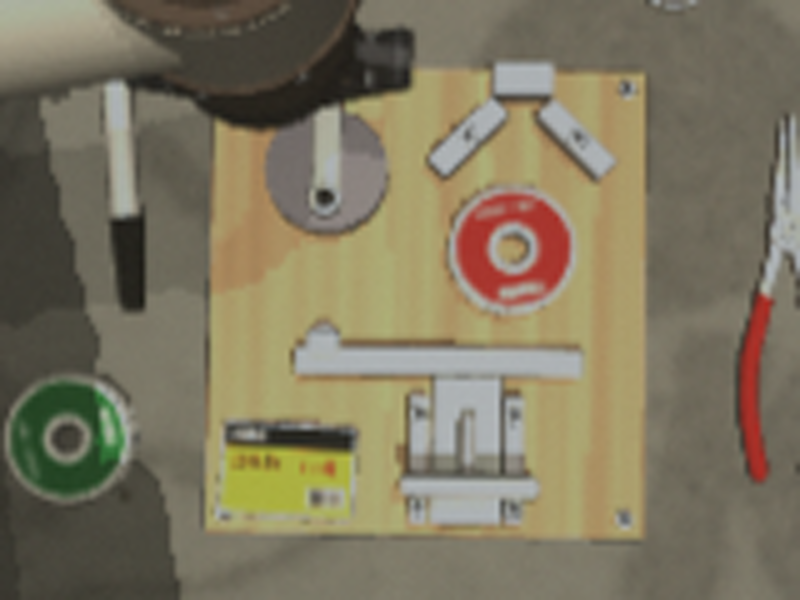

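Call:
{"method": "apply_moves", "body": {
  "targets": "0 0 12 0 1; 0 0 24 0 1; -35 0 26 0 1; -70 0 26 0 1; -105 0 26 0 1; -105 40 5 0 1; -105 80 -25 0 1; -105 120 -55 0 1; -105 160 -75 0 1; -105 200 -90 0 1"
}}

```text
clock: 6.83
position: [496.0, -122.7, 158.6]
ee_rot: [-0.5, 0.501, 0.5, 0.499]
contact_force: [0.1, -0.3, -0.4]
gripper_width: -0.2
```

Call:
{"method": "apply_moves", "body": {
  "targets": "0 15 0 0 1; 0 20 0 0 1; 0 20 0 0 1; 0 20 0 0 1"
}}

```text
clock: 7.17
position: [479.3, -121.6, 159.3]
ee_rot: [0.501, -0.5, -0.5, -0.5]
contact_force: [0.9, -0.4, 0.0]
gripper_width: -0.2
```

```bash
python3 look.py 9
```

```text
[ 479.27 -121.64  159.31] [ 0.9 -0.4  0. ] 7.1667
```

View pics/top9.png

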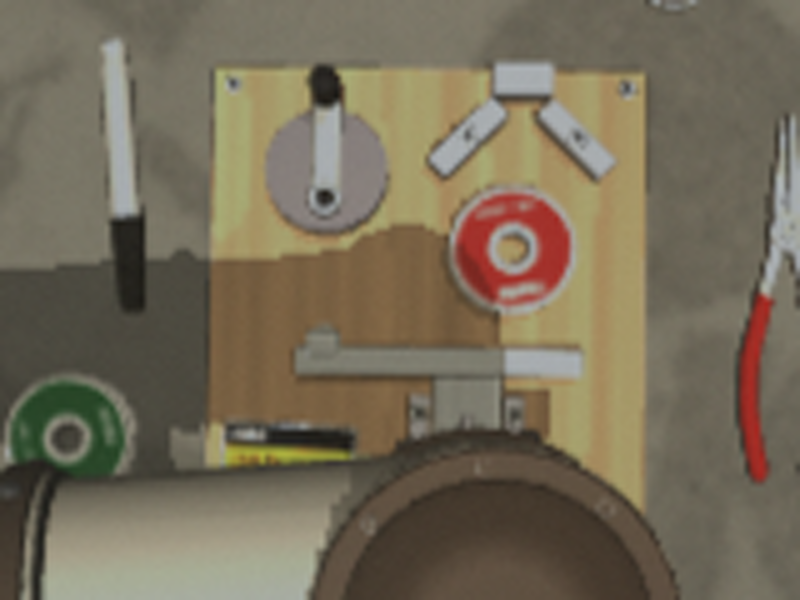

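View pics/side9.png

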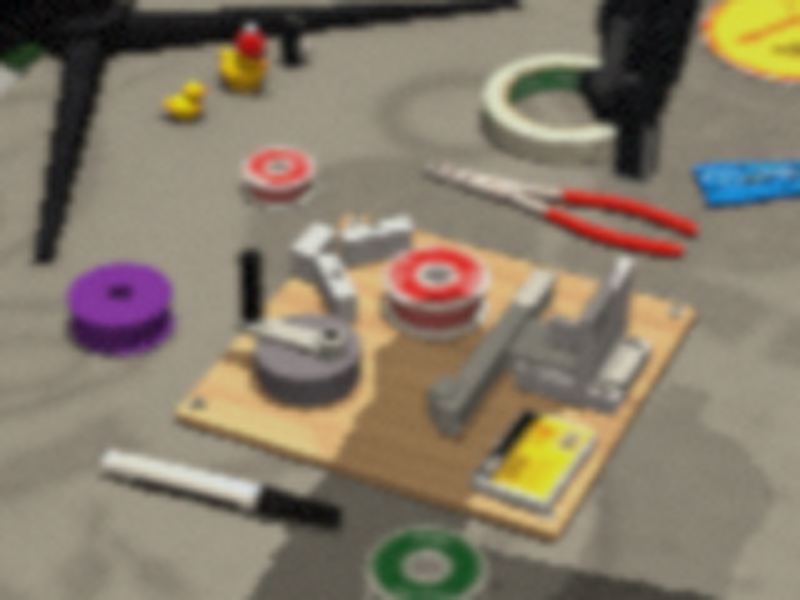

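```bash
python3 - <<'E'
from h import *
d=get_image("top")
q=unproj(d,crop((325,75)),86); pv=np.array([627,-61.8]); print(q, np.degrees(np.arctan2(q[1]-pv[1],q[0]-pv[0]))+.27)
for n,uv,z in[("disc",(327,171),34),("bar",(440,346),33),("roller",(323,325),25)]: print(n,unproj(d,crop(uv),z))
R,p,s=Rt(); M=R.as_matrix(); print((M.T@(np.array([448,-131,159])-p)).round(1))
E
```

```text
[678.61047926 -63.55001393  86.        ] -1.6720476590259672
disc [641.01889295 -62.65035123  34.        ]
bar [ 556.75245835 -117.93492368   33.        ]
roller [566.73608895 -61.13259556  25.        ]
[-0.3 31.7 -9.4]
```

Call:
{"method": "apply_moves", "body": {
  "targets": "0 32 -9 0 1; 0 32 -9 0 1; 35 32 -9 0 1; 75 32 -9 0 1; 112 32 -9 0 1; 112 32 -9 0 1; 112 32 -9 0 1"
}}

```text
clock: 7.9
position: [445.9, -131.0, 45.5]
ee_rot: [-0.499, 0.501, 0.501, 0.498]
contact_force: [-0.4, -0.0, 1.1]
gripper_width: 0.2
```

```bash
python3 look.py 10
```

```text
[ 445.91 -131.03   45.5 ] [-0.4 -0.   1.1] 7.9
```

View pics/side10.png

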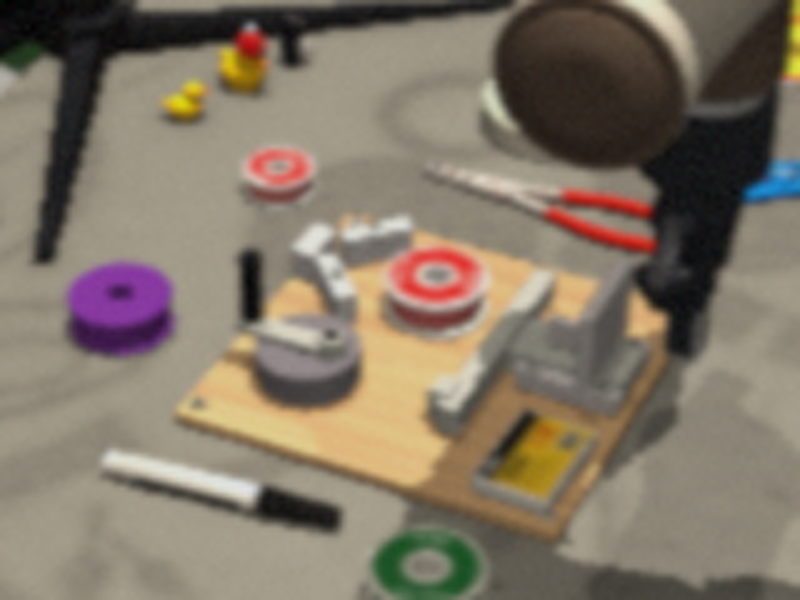

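Call:
{"method": "apply_moves", "body": {
  "targets": "0 -12 0 0 1; 0 -22 0 0 1; 0 -26 0 0 1; 0 -30 0 0 1; 0 -34 0 0 1; 0 -38 0 0 1; 0 -42 0 0 1; 0 -46 0 0 1; 0 -50 0 0 1; 0 -54 0 0 1"
}}

```text
clock: 8.83
position: [500.4, -131.2, 46.8]
ee_rot: [-0.5, 0.5, 0.5, 0.5]
contact_force: [-3.0, -1.2, 3.4]
gripper_width: -0.1
```

```bash
python3 look.py 11
```

```text
[ 500.36 -131.24   46.77] [-3.  -1.2  3.4] 8.8333
```

View pics/top11.png

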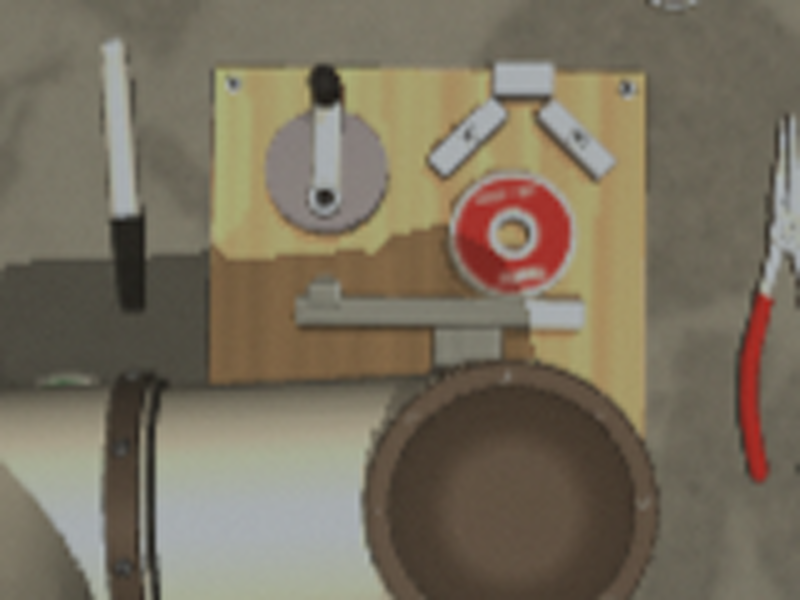

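Call:
{"method": "apply_moves", "body": {
  "targets": "0 -3 0 0 1; 0 -5 0 0 1; 0 -7 0 0 1; 0 -9 0 0 1; 0 -11 0 0 1; 0 -13 0 0 1; 0 -15 0 0 1; 0 -17 0 0 1; 0 -18 0 0 1; 0 -18 0 0 1"
}}

```text
clock: 9.77
position: [518.8, -131.1, 46.7]
ee_rot: [-0.5, 0.5, 0.5, 0.5]
contact_force: [-3.1, -2.2, -0.4]
gripper_width: -0.0
```

Call:
{"method": "apply_moves", "body": {
  "targets": "0 -1 0 0 1; 0 -2 0 0 1; 0 -2 0 0 1"
}}

```text
clock: 10.02
position: [520.3, -131.1, 46.7]
ee_rot: [-0.5, 0.5, 0.5, 0.5]
contact_force: [-3.0, -2.7, -1.1]
gripper_width: -0.0
```

```bash
python3 look.py 12
```

```text
[ 520.29 -131.08   46.7 ] [-3.  -2.7 -1.1] 10.0167
```

View pics/top12.png

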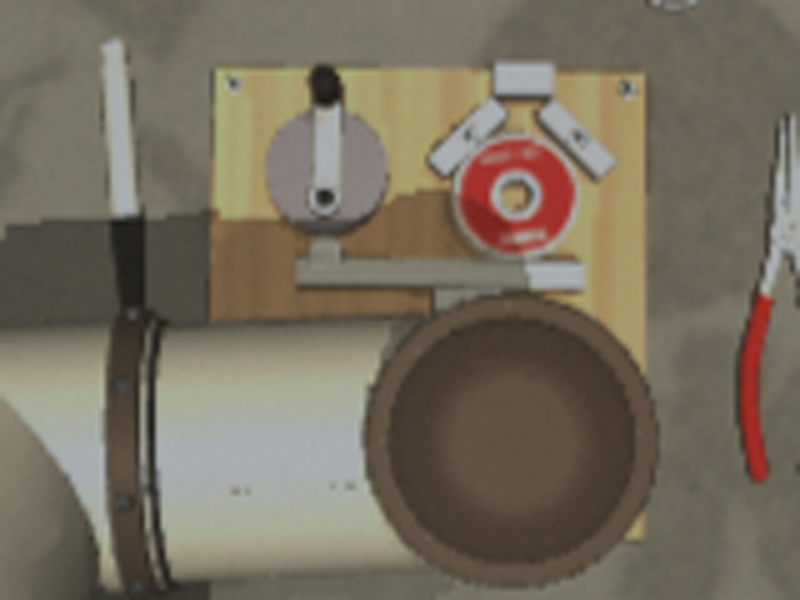

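Call:
{"method": "apply_moves", "body": {
  "targets": "0 -1 0 0 1; 0 -2 0 0 1; 0 -3 0 0 1; 0 -3 0 0 1"
}}

```text
clock: 10.45
position: [521.4, -131.1, 46.7]
ee_rot: [-0.499, 0.501, 0.501, 0.499]
contact_force: [-7.6, -2.2, 3.1]
gripper_width: 0.1
```

Call:
{"method": "apply_moves", "body": {
  "targets": "0 -1 0 0 1; 0 -2 0 0 1; 0 -2 0 0 1"
}}

```text
clock: 10.7
position: [521.4, -131.1, 46.7]
ee_rot: [-0.497, 0.502, 0.502, 0.498]
contact_force: [-12.1, -1.1, 7.0]
gripper_width: -0.4
```

Call:
{"method": "apply_moves", "body": {
  "targets": "0 -1 0 0 1; 0 -3 0 0 1; 0 -4 0 0 1; 0 -4 0 0 1; 0 -4 0 0 1"
}}

```text
clock: 11.12
position: [521.3, -131.2, 46.7]
ee_rot: [-0.495, 0.505, 0.504, 0.496]
contact_force: [-20.1, 0.5, 14.9]
gripper_width: -0.0
```

```bash
python3 look.py 13
```

```text
[ 521.3  -131.18   46.66] [-20.1   0.5  14.9] 11.1167
```

View pics/top13.png

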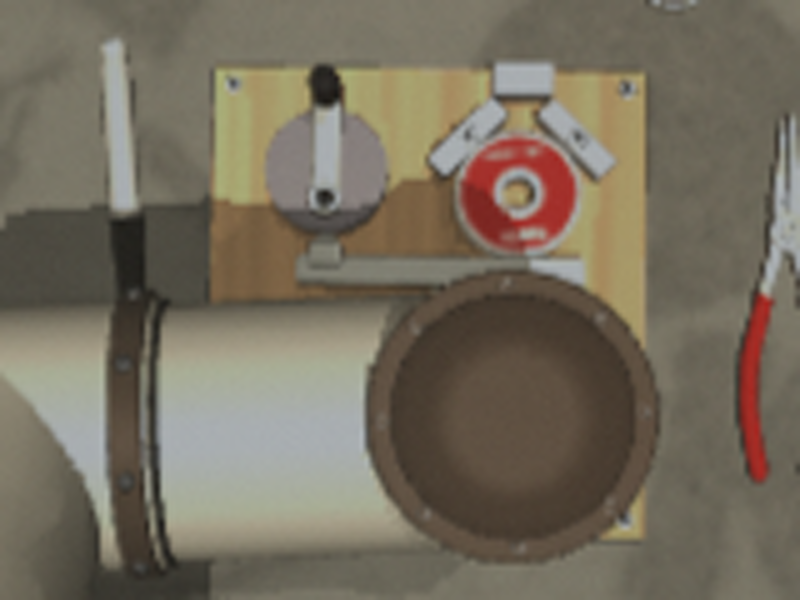

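Call:
{"method": "apply_moves", "body": {
  "targets": "0 8 0 0 1; 0 20 0 0 1; 0 40 0 0 1; 0 65 0 0 1; -20 75 0 0 1; -60 75 0 0 1; -100 75 0 0 1; -120 85 -40 0 1; -130 85 -80 0 1; -130 85 -120 0 1"
}}

```text
clock: 12.05
position: [448.8, -250.6, 182.1]
ee_rot: [0.506, -0.496, -0.497, -0.501]
contact_force: [1.9, -0.2, -0.3]
gripper_width: 0.3
```

Call:
{"method": "apply_moves", "body": {
  "targets": "0 0 -40 0 1; 0 0 -80 0 1; 0 0 -120 0 1; 0 0 -120 0 1; 0 0 -120 0 1"
}}

```text
clock: 12.47
position: [446.0, -371.7, 177.1]
ee_rot: [-0.501, 0.5, 0.498, 0.501]
contact_force: [0.6, 0.3, -1.6]
gripper_width: 0.2
```

```bash
python3 look.py 14; python3 - <<'E'
from h import *
R,p,s=Rt()
print(s['joint_vel'].round(3))
E
```

```text
[ 446.04 -371.67  177.08] [ 0.6  0.3 -1.6] 12.4667
[ 0.024 -0.015 -0.02  -0.002 -0.008  0.002]
```

View pics/top14.png

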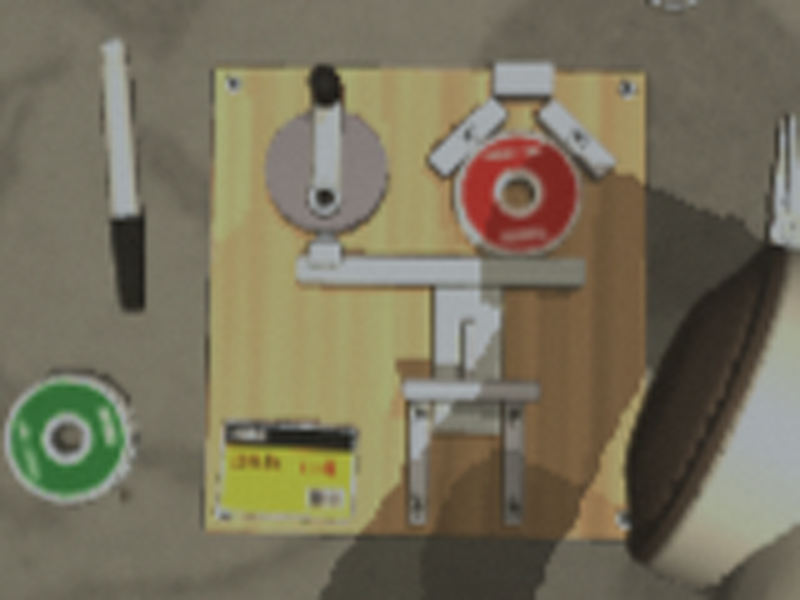

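View pics/side14.png

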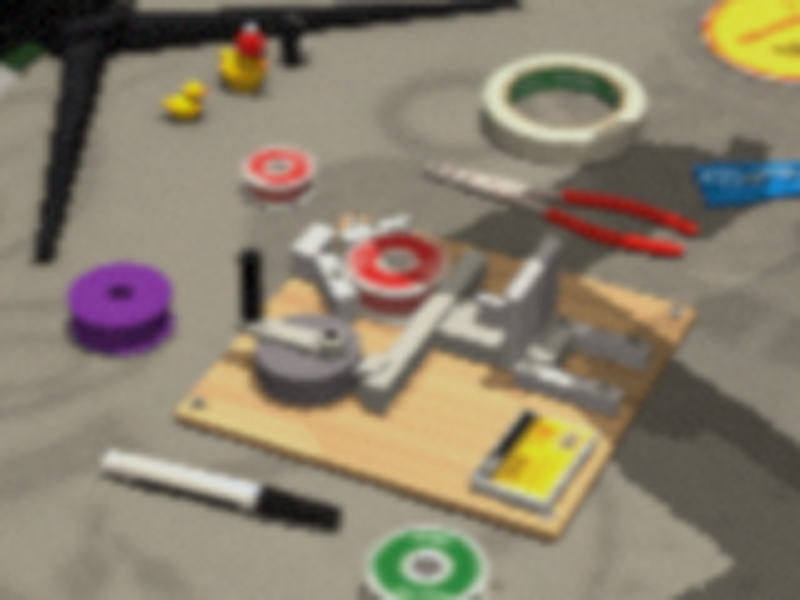

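```bash
python3 - <<'E'
from h import *
d=get_image("top")
print("spool",unproj(d,crop((518,193)),34),"expected", 579.8+52,-111.8-45)
print("bar front",unproj(d,crop((440,256)),33),"expect ~601;  plate rear",unproj(d,crop((470,400)),77))
E
```

```text
spool [ 630.93915336 -155.11174934   34.        ] expected 631.8 -156.8
bar front [ 600.19357477 -117.65829107   33.        ] expect ~601;  plate rear [ 530.82498094 -130.95803217   77.        ]
```

```bash
python3 - <<'E'
import cv2,numpy as np
from h import *
T=np.mean([get_image("top")["img"].astype(float) for _ in range(6)],0).astype(np.uint8)
cv2.imwrite("pics/fine.png",cv2.resize(T[155:215,325:385,::-1],None,fx=10,fy=10,interpolation=cv2.INTER_CUBIC))
# red centroid
hsv=cv2.cvtColor(T,cv2.COLOR_RGB2HSV)
m=((hsv[...,0]<8)|(hsv[...,0]>172))&(hsv[...,1]>120)&(hsv[...,2]>60)
m[:, :330]=0;m[:,380:]=0;m[:165]=0;m[215:]=0
c=max(cv2.findContours(m.astype(np.uint8),0,1)[0],key=cv2.contourArea)
(x,y),r=cv2.minEnclosingCircle(c); e=cv2.fitEllipse(c); print(x,y,r,e)
d=get_image("top"); print(unproj(d,e[0],34), unproj(d,(x,y),34))
E
```

```text
353.43701171875 188.1653594970703 11.237590789794922 ((353.4495849609375, 188.31553649902344), (21.273239135742188, 21.691505432128906), 85.00495910644531)
[ 630.66259383 -155.71475017   34.        ] [ 631.02731612 -155.6832702    34.        ]
```

View pics/fine.png

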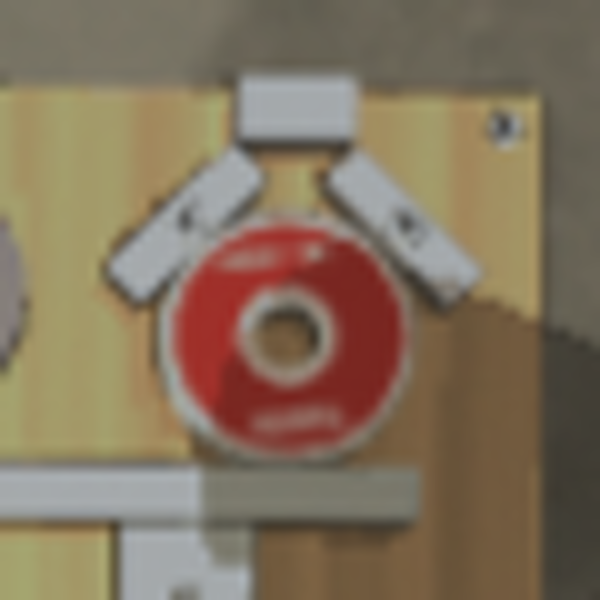

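```bash
python3 - <<'E'
from bench import job,status
print(status.read_state()["contact_force"]); print(job.job_done())
E
```

```text
[-0.44573142 -0.10812742  0.3463346 ]
the job is handed in; nothing more can be done
None
```

I turned the cam to its low point and then pushed the slide forward to a hard stop, which pressed the red spool into the V block. I handed the job in at about 13 s on the robot clock.

**Cam:** I pushed the handle post clockwise round the left side with the shut fingers. On the way the fingers pressed outward on the post with about 20 N, so I backed off and finished from the other side. The handle now points straight away from the slide, measured within about 2°.

**Slide:** I pushed the upright plate until it stopped. It did not move further as the push rose from about 8 to 20 N. The cross bar's front face measured x = 600 mm, against about 601 mm expected at home.

**Spool:** its centre measured about (631, -156) mm, against an expected seat of about (632, -157) mm. That leaves it 1 to 1.5 mm off, mostly sideways, which is within the camera's 2 mm accuracy, so I can't rule out a small real offset. I did not push harder to test this.

The spool was moved only by the slide. The other things near the fixture look unmoved in the last pictures. The arm finished clear, well to the right of the fixture, with about zero contact force.

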